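Fish a dropped spring barrel out of the bench gap and centre it on the inspection stage

TASK

The brass spring barrel has fallen into the narrow gap between the clear organizer and the blue drawer block: pick up the bent rod with the orange handle and use its hook to draw the barrel out until it is fully clear of the gap, never touching the barrel with the fingers while it is still in there. Then lay the rod back in its rest as it was, and only after that pick up the barrel and set it down upright, without dropping it, centred on the white ring between the two stops of the black stage. Do not disturb the tray, the loupe or the blower.

Things in the scene. Friction and masses are not known exactly. Their poses are not given: they have to be found in the camera images.
- barrel_center (a point): Centre (8 mm above its underside) of the loose brass spring barrel: a plain upright cylinder, 20 mm diameter, 16 mm tall, about 30 g, standing on the bench inside the gap at the start; z up along its axis.
- gap_mouth (a point): Middle of the gap's open mouth at bench level (fixed). x points into the gap, away from the robot, y left, z up. Gap: 28 mm wide (y -14 to +14), x 0 to 125 mm, 50 mm deep, open above and at the mouth, closed at the far end, floor = bench. Left wall: clear organizer, right wall: blue drawer block, each 90 mm wide and 50 mm tall. The bench before the mouth (negative x) is free.
- rod_grip (a point): Centre of the orange handle of the loose bent rod (60 g), the place to grip it. The handle is a bar 110 mm long (x), 14 mm wide (y), 18 mm tall (z). From its +x end a 4 mm steel rod runs straight on to x = 85 mm, then bends straight down. z up as it rests.
- rod_foot (a point): Lower end of the rod's leg, at (85, 0, -83) mm in the axes of rod_grip (it has the same axes); the metal reaches 2 mm below it. Here sits a shallow V-shaped cross foot of 4 mm wire, 18 mm wide in all along y, its tips bent 3 mm towards -x, so that it cups the barrel when drawn towards -x (the handle side).
- stand_rest (a point): Where the handle's centre lies in its rest, 99 mm above the bench; x along the handle, z up. Fixed stand: base 120 x 60 x 8 mm, two forks 8 mm thick at x = -35 and +35 mm, 62 mm free between; the handle lies in their notches, 20 mm wide, 10 mm deep, open above. At rest the foot hangs 14 mm above the bench beyond the +x fork. Stand and stage may change sides.
- stage_center (a point): Centre of the top face of the fixed black inspection stage plate (100 mm in x, 80 mm in y, top 8 mm above the bench), in the middle of a thin white ring of 28 mm diameter. Two aluminium stops, 6 mm tall above the plate and 40 mm long in y, have their inner faces at x = -26 and +26 mm. z up.
- tray: Bystander: loose white ceramic tray, 85 x 120 x 18 mm, origin at the centre of its underside. Leave alone.
- loupe: Bystander: loose chrome eyeglass loupe, a cone 36 mm wide and 28 mm tall, origin at the centre of its underside. Leave alone.
- blower: Bystander: loose red blower bulb standing nozzle up, 52 mm wide, 88 mm tall, origin at the centre of its underside. Leave alone.

How it is judged:
On the way, in this order (a step that is already met when the one before it is completed fails the run):
1. the rod is held and lifted out of its rest (z of rod_grip in the frame of stand_rest above 0.02 m and contact force between the fingers and rod above 0.5 N), for 0.1 s.
2. the barrel stands on the bench, fully clear of the gap's mouth (x of barrel_center in the frame of gap_mouth below -0.011 m and height (world z) of barrel_center below 0.02 m), for 0.1 s.
3. the rod lies back in its rest, let go (distance between rod_grip and stand_rest below 0.015 m and z of rod_grip in the frame of stand_rest between -0.005 and 0.005 m and angle between the x axis of rod_grip and the x axis of stand_rest, either way round below 0.2 rad and angle between rod_grip's own z axis and vertical below 0.15 rad and contact force between the fingers and rod below 0.1 N), for 0.2 s.
4. the barrel is lifted in the fingers (height (world z) of barrel_center above 0.024 m and contact force between the fingers and barrel above 0.3 N), for 0.1 s.
At the end, for the whole second after the job is handed in: The barrel stands upright (within 0.1 rad) and still on the stage plate, its axis within 5 mm of the ring's centre, released; the rod lies still in its rest, its handle's centre within 15 mm of the rest point, within 5 mm in height and 0.2 rad in direction, released (all of step 3 and horizontal distance between barrel_center and stage_center below 0.005 m and z of barrel_center in the frame of stage_center between 0.005 and 0.011 m and angle between barrel_center's own z axis and vertical below 0.1 rad and linear speed of each of barrel, rod below 0.02 m/s and contact force between the fingers and barrel below 0.05 N); the robot touches nothing.
It fails at once if the fingers touch the barrel while it is in the gap (contact force between the fingers and barrel above 0.1 N and x of barrel_center in the frame of gap_mouth between -0.009 and 0.13 m and y of barrel_center in the frame of gap_mouth between -0.016 and 0.016 m and height (world z) of barrel_center below 0.05 m).
It fails at once if the barrel is dropped or thrown: it moves faster than 0.5 m/s out of the fingers (linear speed of barrel above 0.5 m/s and contact force between the fingers and barrel below 0.05 N).
It fails at once if the tray is disturbed (moved more than 15 mm) (distance of tray from where it was at the start of the episode above 0.015 m).
It fails at once if the loupe is disturbed (moved more than 15 mm) (distance of loupe from where it was at the start of the episode above 0.015 m).
It fails at once if the blower is disturbed (moved more than 15 mm) (distance of blower from where it was at the start of the episode above 0.015 m).
It also fails if it takes over 67 s, if anything falls off the work surface, if the arm or the gripper's body presses on something with over 40 N, if the wrist force passes 120 N, or if a joint passes its speed limit or range.

ROBOT

A 6-joint arm with a two-finger parallel gripper is mounted at the origin on the work surface. World frame = base frame: x ahead of the robot, y to its left, z up, the work surface at z = 0. Lengths are in m, angles in rad, forces in N, time in s.
With the tool pointing down it reaches from about 0.325 to 0.85 m from the base axis. Payload 15.5 kg.
Tool frame: the origin (TCP) lies midway between the tips of the shut fingers; the grasp point (between the pads) lies 19 mm behind it; z points along the fingers, y is the line along which they close (so a half turn about z gives the same grasp; the last joint's range is limited). The gripper opens to 91 mm and grips with 3 to 60 N. Pads are 32 mm wide; open, the fingers measure 118 mm over their backs; the gripper's body (76 mm by 178 mm) begins 60 mm behind the grasp point.
Start: joints at [1.242, 0.494, 1.345, -0, 1.302, -0.096], TCP at [0.144, 0.608, 0.214] pointing down, gripper open.
Joint ranges: [-2.91, 2.91], [-0.82, 2.16], [0.22, 2.67], [-1.22, 4.37], [0.12, 2.79], [-3.08, 3.08]. Speed limits (rad/s): [1.89, 1.89, 2.57, 3.01, 3.01, 3.01].

INTERFACE

Orientations are given as [roll, pitch, yaw] about the fixed x, y, z axes, in that order (R = Rz(yaw) Ry(pitch) Rx(roll)).
In Python, from workcell import telemetry, imaging, bot gives the robot as it stands.
- The arm moves only by the tool move_arm, never from a script. Its argument "targets" is a list of rows, each an object of numbers: "x", "y", "z": the shift along the world's x, y, z in cm; "wx", "wy", "wz": the turn, a rotation vector about the world's x, y, z in degrees; "hand": the opening, from 0 (shut) to 1 (fully open). In form: [{"x": .., "y": .., "z": .., "wx": .., "wy": .., "wz": .., "hand": ..}, ...]. A call has 1 to 12 rows; each row shifts and turns the commanded pose from where the row before left it; what a row does not reach is not made up. A row lasts 1/8 s, in which the tool goes at most 62.5 mm and 10.7 degrees, less where a joint would pass 70% of its speed; a pose out of reach is approached as far as the arm can. A call with a gripper value outside its range is refused whole. The fingers move at their own pace and stop on an object; the grip force is fixed at half the most. Time passes only in rows, so rows that do not move let the fingers close. It gives the time, the measured TCP pose, the force, the opening and the grip force at its end, in the units of the state.
- telemetry.state(): the state, without advancing time (a new reading comes with each control period).
- imaging.snapshot(name): name is "scene" or "side" or "wrist"; returns the picture (400x640x3 uint8, red, green, blue); there is no depth.
- imaging.camera_params(name): a dict with "camera_matrix" (3x3 intrinsics, pixels), "distortion" ([k1, k2, p1, p2, k3] as OpenCV has them; the pictures are not rectified), "R" (3x3) and "t" (3): a world point X has camera coordinates R X + t; the wrist camera has in their place "T_tool_cam" (4x4, takes a point from camera to tool coordinates, whose origin is the TCP and whose axes are the flange's). Camera axes: x right, y down, z forward; pixel columns grow to the right and rows downward; lengths in m; the calibration is good to about 2 mm. A picture is of the moment at which its call begins: read the wrist's pose just before it. camera_params takes no time and is no camera call.
- bot.close_job(): hands the job in; it is judged then, once.
The state is a dict: "t": time; "qpos": joint angles; "dq": joint speeds; "joint_efforts": joint torques, N m; "position": TCP position; "tool_rot": TCP orientation; "ft_force": force on the tool from outside, world axes, zero at the start; "ft_torque": the same for the moment, N m; "width": finger opening in m; "grip_force": force on a finger pad.
Only numpy, scipy, OpenCV 4.12 (cv2) and the standard library are available. Lean on these libraries where they do the work, as an engineer would, in place of code of your own. Each camera call takes 0.05 s, during which the arm holds its last target. There are 200 camera calls.

## Working session

There is one attempt and no reset: what is moved stays moved. The work goes in short steps, Python scripts to look and compute and a tool call to move; the robot and the scene stay as the last step left them, time stands still between calls to the robot, and variables do not carry over. Pictures are saved under pics/ and viewed, at most 10 in all, crops included, and the job is handed in when it is done.

Besides the shell and the picture viewer there is one more tool, called after "Emit:" as a command line: name --argument value ..., lists and objects as JSON in quotes. move_arm: Moves the arm, as the interface text tells. Its arguments: {"type":"object","properties":{"targets":{"type":"array","items":{"type":"object","properties":{"x":{"type":"number"},"y":{"type":"number"},"z":{"type":"number"},"wx":{"type":"number"},"wy":{"type":"number"},"wz":{"type":"number"},"hand":{"type":"number"}}}}},"required":["targets"]}

```bash
mkdir -p pics; ls
cat > h.py <<'E'
import numpy as np,cv2
from workcell import telemetry, imaging, bot
from scipy.spatial.transform import Rotation as Ro
def cam(n,s=None):
    p=imaging.camera_params(n);K=np.array(p["camera_matrix"]);d=np.array(p["distortion"])
    if "R" in p: return K,d,np.array(p["R"]),np.array(p["t"])
    s=s or telemetry.state();T=np.eye(4);T[:3,:3]=Ro.from_euler('xyz',s["tool_rot"]).as_matrix();T[:3,3]=s["position"]
    M=np.linalg.inv(T@np.array(p["T_tool_cam"]));return K,d,M[:3,:3],M[:3,3]
def ray(c,uv):
    K,d,R,t=c;q=cv2.undistortPoints(np.array(uv,float).reshape(-1,1,2),K,d).reshape(-1,2)
    D=np.c_[q,np.ones(len(q))]@R;return -R.T@t,D
def onz(c,uv,z):
    o,D=ray(c,uv);return o+D*((z-o[2])/D[:,2])[:,None]
def proj(c,X):
    K,d,R,t=c;return cv2.projectPoints(np.array(X,float).reshape(-1,3),cv2.Rodrigues(R)[0],t,K,d)[0].reshape(-1,2)
def snap(n,f):
    s=telemetry.state();c=cam(n,s);im=imaging.snapshot(n);cv2.imwrite('pics/'+f,im[:,:,::-1]);return im,c
E
python3 - <<'E'
from h import *
for n in("scene","side","wrist"): im,c=snap(n,n+'0.png');print(n,c[0].diagonal(),-c[2].T@c[3])
s=telemetry.state();print(s)
a=cv2.imread('pics/scene0.png');cv2.imwrite('pics/scene0.png',a)
E
```

```text
pics
scene [364.25537588 364.25537588   1.        ] [ 0.93007023 -0.37726037  0.7677778 ]
side [372.94296428 372.94296428   1.        ] [ 0.40053937 -0.59721941  0.55146643]
wrist [289.21652558 289.21652558   1.        ] [0.06438865 0.6271516  0.38504817]
{'t': 0.15, 'qpos': array([ 1.24248981e+00,  4.94042182e-01,  1.34596940e+00, -1.55867778e-05,
        1.30250080e+00, -9.54910547e-02]), 'dq': array([-0.00076337, -0.00060651, -0.00224514, -0.00026179,  0.00087993,
        0.0014094 ]), 'joint_efforts': array([ 1.33860685e-03, -8.79197788e+01, -3.82050705e+01,  7.05447863e-02,
        5.01142081e-02,  2.30695309e-05]), 'position': array([0.14410329, 0.60786849, 0.21348074]), 'tool_rot': array([-3.14067568e+00, -7.27361663e-05,  2.90878129e+00]), 'ft_force': array([-0.28414824,  0.4348263 ,  0.17164364]), 'ft_torque': array([-0.05330692, -0.01564332,  0.01242645]), 'grip_force': 0.0, 'width': 0.09103694602001818}
```

View pics/scene0.png

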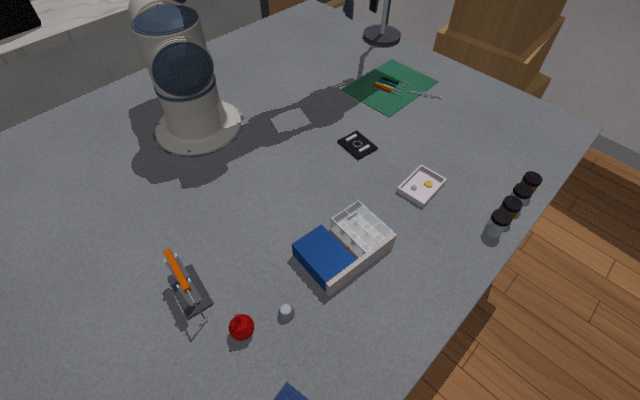

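View pics/side0.png

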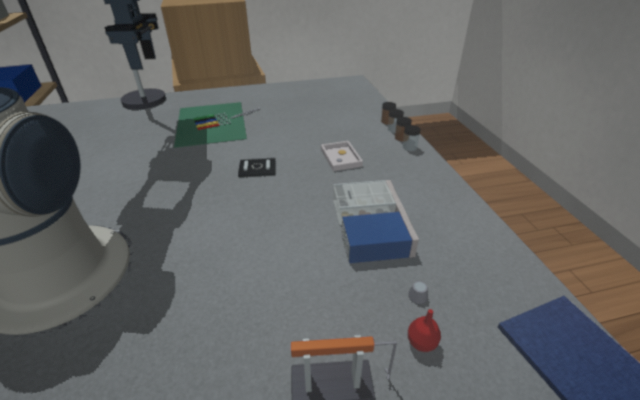

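Scene view: the rod stand is at about (188,285), blower (241,327), loupe (286,312), block and organizer about (343,247), stage (357,145), tray (421,186). The side view agrees. Next I'll measure by masks and take close crops.

```bash
cat > m.py <<'E'
from h import *
C={n:cam(n) for n in("scene","side")}
I={n:cv2.imread(f'pics/{n}0.png') for n in C}
def mask(n,lo,hi):
    return cv2.inRange(cv2.cvtColor(I[n],cv2.COLOR_BGR2HSV),lo,hi)
def big(m):
    cs,_=cv2.findContours(m,0,1);return max(cs,key=cv2.contourArea)
for n in C:
    o=big(mask(n,(5,150,120),(18,255,255)));b=cv2.boxPoints(cv2.minAreaRect(o))
    l=[(b[i]+b[(i+1)%4])/2 for i in range(4)]
    print(n,'orange ends z.103',b.round(1).tolist(),[onz(C[n],[p],.103)[0].round(3).tolist() for p in l])
    bl=big(mask(n,(100,150,80),(120,255,255)));ap=cv2.approxPolyDP(bl,3,True)[:,0]
    print('blue',ap.tolist(),onz(C[n],ap,.05).round(3).tolist())
    r=big(mask(n,(0,170,90),(4,255,255))|mask(n,(172,170,90),(180,255,255)));print('red bottom',cv2.boundingRect(r))
for n,uv in(("scene",(357,144)),("side",(257,166))): print('stage',onz(C[n],[uv],.008))
for n,uv in(("scene",(421,186)),("side",(342,156))): print('tray',onz(C[n],[uv],.01))
for n,uv in(("scene",(286,312)),("side",(420,292))): print('loupe',onz(C[n],[uv],.014))
for n,uv in(("scene",(241,327)),("side",(425,335))): print('blower',onz(C[n],[uv],.026))
a=cv2.resize(I["scene"][190:300,280:410],None,fx=4.5,fy=4.5,interpolation=2)
b=cv2.resize(I["side"][170:270,320:430],None,fx=4.5,fy=4.5,interpolation=2)
h=np.zeros((495,1085,3),np.uint8);h[:,:585]=a;h[:450,590:]=b;cv2.imwrite('pics/crop.png',cv2.resize(h,(790,360)))
E
python3 m.py
```

```text
scene orange ends z.103 [[162.3000030517578, 250.89999389648438], [168.6999969482422, 247.5], [189.3000030517578, 286.29998779296875], [182.8000030517578, 289.70001220703125]] [[0.417, -0.325, 0.103], [0.474, -0.327, 0.103], [0.524, -0.342, 0.103], [0.471, -0.34, 0.103]]
blue [[320, 225], [292, 245], [326, 281], [355, 259]] [[0.578, -0.024, 0.05], [0.572, -0.109, 0.05], [0.69, -0.118, 0.05], [0.699, -0.034, 0.05]]
red bottom (229, 315, 25, 25)
side orange ends z.103 [[291.5, 342.3999938964844], [371.79998779296875, 337.1000061035156], [372.3999938964844, 345.6000061035156], [292.1000061035156, 350.8999938964844]] [[0.477, -0.326, 0.103], [0.528, -0.341, 0.103], [0.474, -0.338, 0.103], [0.423, -0.324, 0.103]]
blue [[0, 81], [0, 85], [15, 89], [10, 80]] [[-0.528, 1.133, 0.05], [-0.507, 1.08, 0.05], [-0.427, 1.012, 0.05], [-0.491, 1.133, 0.05]]Traceback (most recent call last):
  File "m.py", line 14, in <module>
    r=big(mask(n,(0,170,90),(4,255,255))|mask(n,(172,170,90),(180,255,255)));print('red bottom',cv2.boundingRect(r))
  File "m.py", line 7, in big
    cs,_=cv2.findContours(m,0,1);return max(cs,key=cv2.contourArea)
                                        ~~~^^^^^^^^^^^^^^^^^^^^^^^^
ValueError: max() iterable argument is empty
```

```bash
sed -i '/red bottom/d' m.py; python3 m.py | tail -8
```

```text
stage [[0.4255854  0.28966564 0.008     ]]
stage [[0.42773005 0.29087555 0.008     ]]
tray [[0.66460709 0.28531481 0.01      ]]
tray [[0.66746394 0.28241727 0.01      ]]
loupe [[ 0.66786536 -0.21676565  0.014     ]]
loupe [[ 0.67029573 -0.21764544  0.014     ]]
blower [[ 0.63055181 -0.30530612  0.026     ]]
blower [[ 0.6350885  -0.30664073  0.026     ]]
```

View pics/crop.png

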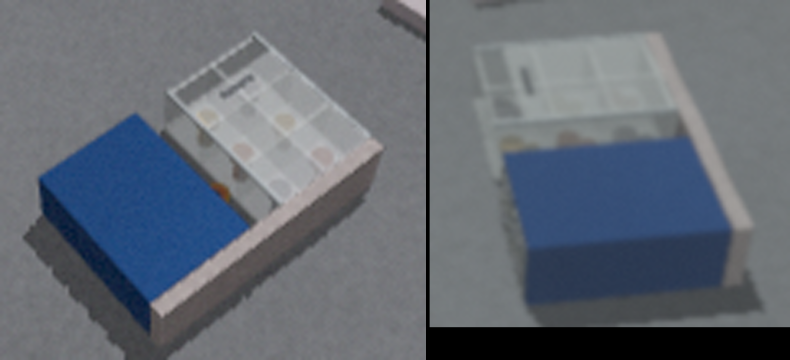

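The crop shows the gap between the blue and clear blocks, with a brass spot at about (347,247) in the scene image. I'll look from above with the wrist camera.

Emit:
move_arm --targets '[{"x": 2.35,"y": -3.6,"z": 0.3,"wz": -10.1},{"x": 2.35,"y": -3.6,"z": 0.3,"wz": -10.1},{"x": 2.35,"y": -3.6,"z": 0.3,"wz": -10.1},{"x": 2.35,"y": -3.6,"z": 0.3,"wz": -10.1},{"x": 2.35,"y": -3.6,"z": 0.3,"wz": -10.1},{"x": 2.35,"y": -3.6,"z": 0.3,"wz": -10.1},{"x": 2.35,"y": -3.6,"z": 0.3,"wz": -10.1},{"x": 2.35,"y": -3.6,"z": 0.3,"wz": -10.1},{"x": 2.35,"y": -3.6,"z": 0.3,"wz": -10.1},{"x": 2.35,"y": -3.6,"z": 0.3,"wz": -10.1},{"x": 2.35,"y": -3.6,"z": 0.3,"wz": -10.1},{"x": 2.35,"y": -3.6,"z": 0.3,"wz": -10.1}]'

```text
invalid input
```

Emit:
move_arm --targets '[{"x": 2.35,"y": -3.6,"wz": -10.1},{"x": 2.35,"y": -3.6,"wz": -10.1},{"x": 2.35,"y": -3.6,"wz": -10.1},{"x": 2.35,"y": -3.6,"wz": -10.1},{"x": 2.35,"y": -3.6,"wz": -10.1},{},{}]'

```text
invalid input
```

Run:
```python
from h import *
im,c=snap("wrist","w1.png");s=telemetry.state();print(s['position'],s['tool_rot'],s['qpos'],-c[2].T@c[3])
```

```text
[0.14411353 0.60793632 0.21355778] [-3.14085859e+00 -4.88730568e-05  2.90883766e+00] [ 1.24251298e+00  4.93978126e-01  1.34585962e+00 -2.21599281e-05
  1.30249029e+00 -9.55224864e-02] [0.06440499 0.62717598 0.38512721]
```

View pics/w1.png

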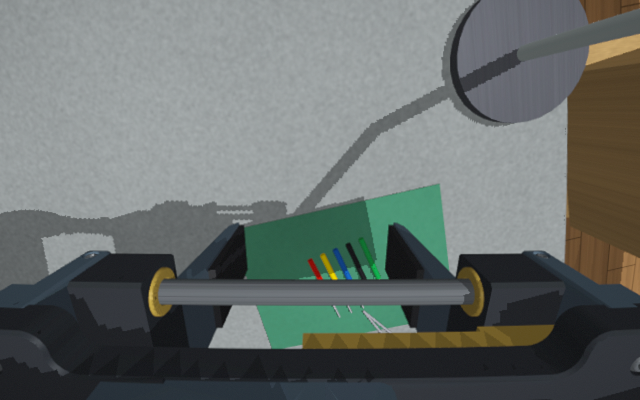

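The moves were refused, so nothing moved and the wrist still sees the green mat. I'll give every key in each row.

Emit:
move_arm --targets '[{"x": 2.35,"y": -3.6,"z": 0.3,"wx": 0,"wy": 0,"wz": -10.1,"hand": 1},{"x": 2.35,"y": -3.6,"z": 0.3,"wx": 0,"wy": 0,"wz": -10.1,"hand": 1},{"x": 2.35,"y": -3.6,"z": 0.3,"wx": 0,"wy": 0,"wz": -10.1,"hand": 1},{"x": 2.35,"y": -3.6,"z": 0.3,"wx": 0,"wy": 0,"wz": -10.1,"hand": 1},{"x": 2.35,"y": -3.6,"z": 0.3,"wx": 0,"wy": 0,"wz": -10.1,"hand": 1},{"x": 2.35,"y": -3.6,"z": 0.3,"wx": 0,"wy": 0,"wz": -10.1,"hand": 1},{"x": 2.35,"y": -3.6,"z": 0.3,"wx": 0,"wy": 0,"wz": -10.1,"hand": 1},{"x": 2.35,"y": -3.6,"z": 0.3,"wx": 0,"wy": 0,"wz": -10.1,"hand": 1},{"x": 2.35,"y": -3.6,"z": 0.3,"wx": 0,"wy": 0,"wz": -10.1,"hand": 1},{"x": 2.35,"y": -3.6,"z": 0.3,"wx": 0,"wy": 0,"wz": -10.1,"hand": 1},{"x": 2.35,"y": -3.6,"z": 0.3,"wx": 0,"wy": 0,"wz": -10.1,"hand": 1},{"x": 2.35,"y": -3.6,"z": 0.3,"wx": 0,"wy": 0,"wz": -10.1,"hand": 1}]'

```text
t: 1.7
position: [0.4268, 0.1749, 0.2501]
tool_rot: [3.142, -0.0, 0.788]
ft_force: [0.9, 0.8, -0.6]
width: 0.0912
grip_force: 0.0
```

Emit:
move_arm --targets '[{"x": 2.35,"y": -3.6,"z": 0,"wx": 0,"wy": 0,"wz": -10.1,"hand": 1},{"x": 2.35,"y": -3.6,"z": 0,"wx": 0,"wy": 0,"wz": -10.1,"hand": 1},{"x": 2.35,"y": -3.6,"z": 0,"wx": 0,"wy": 0,"wz": -10.1,"hand": 1},{"x": 2.35,"y": -3.6,"z": 0,"wx": 0,"wy": 0,"wz": -10.1,"hand": 1},{"x": 2.35,"y": -3.6,"z": 0,"wx": 0,"wy": 0,"wz": -10.1,"hand": 1},{"x": 0,"y": 0,"z": 0,"wx": 0,"wy": 0,"wz": 0,"hand": 1},{"x": 0,"y": 0,"z": 0,"wx": 0,"wy": 0,"wz": 0,"hand": 1}]'

```text
t: 2.58
position: [0.5432, -0.0036, 0.2497]
tool_rot: [-3.141, 0.001, -0.087]
ft_force: [-0.2, 0.5, -0.4]
width: 0.091
grip_force: 0.0
```

Run:
```python
from h import *
im,c=snap("wrist","w2.png");s=telemetry.state();print(s['t'],s['position'],s['tool_rot'],s['qpos'],-c[2].T@c[3])
```

```text
2.625 [ 0.54313719 -0.00327499  0.24979854] [-3.14136958e+00  6.06495014e-04 -8.63283575e-02] [-1.16115836e-01  3.43503434e-01  1.49704114e+00  2.12558908e-04
  1.30166096e+00  1.54095233e+00] [ 0.62734001 -0.01092061  0.42123982]
```

View pics/w2.png

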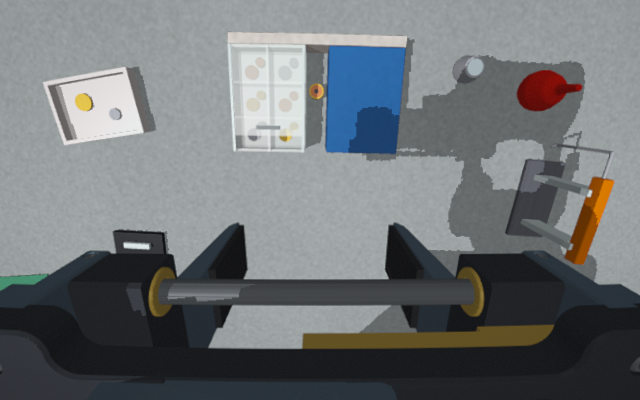

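The wrist view shows the barrel at (317,91), the gap running from column 305 to 327 with its mouth at row 152, and the orange handle from (605,178) to (577,262).

```bash
cat > m2.py <<'E'
from h import *
im=cv2.imread('pics/w2.png');p=imaging.camera_params('wrist');c=cam('wrist')
hsv=cv2.cvtColor(im,cv2.COLOR_BGR2HSV)
def big(m): return max(cv2.findContours(m,0,1)[0],key=cv2.contourArea)
b=big(cv2.inRange(hsv,(100,120,60),(120,255,255)));ap=cv2.approxPolyDP(b,4,True)[:,0]
print(ap.tolist());print('blue.05',onz(c,ap,.05).round(4).tolist())
print('clear inner near/far .05',onz(c,[(304,152),(307,45)],.05).round(4).tolist())
br=cv2.inRange(hsv,(5,80,80),(30,255,255));roi=np.zeros_like(br);roi[75:110,307:327]=br[75:110,307:327]
x,y,w,h=cv2.boundingRect(big(roi));print('barrel bbox',x,y,w,h,onz(c,[(x+w/2-.5,y+h/2-.5)],.016).round(4),'upper',onz(c,[(x+w/2,y)],.016).round(4))
o=big(cv2.inRange(hsv,(5,180,150),(18,255,255))&(np.arange(640)>500).astype(np.uint8)*255)
ao=cv2.approxPolyDP(o,2.5,True)[:,0];print(ao.tolist(),onz(c,ao,.108).round(4).tolist())
E
python3 m2.py
```

```text
[[330, 46], [326, 150], [394, 153], [405, 49]]
blue.05 [[0.7015, -0.0336, 0.05], [0.5817, -0.0197, 0.05], [0.5705, -0.1063, 0.05], [0.6913, -0.121, 0.05]]
clear inner near/far .05 [[0.5816, 0.0085, 0.05], [0.7049, -0.0071, 0.05]]
barrel bbox 309 83 15 17 [[ 0.6558 -0.0133  0.016 ]] upper [[ 0.6656 -0.0149  0.016 ]]
[[611, 180], [604, 179], [593, 207], [595, 216], [576, 263], [582, 263], [610, 191]] [[0.5284, -0.3448, 0.108], [0.5303, -0.3357, 0.108], [0.4968, -0.3288, 0.108], [0.485, -0.3338, 0.108], [0.4231, -0.3216, 0.108], [0.4222, -0.3297, 0.108], [0.515, -0.3464, 0.108]]
```

Emit:
move_arm --targets '[{"x": -2.5,"y": -4.7,"z": 0,"wx": 0,"wy": 0,"wz": -0.5,"hand": 1},{"x": -2.5,"y": -4.7,"z": 0,"wx": 0,"wy": 0,"wz": -0.5,"hand": 1},{"x": -2.5,"y": -4.7,"z": 0,"wx": 0,"wy": 0,"wz": -0.5,"hand": 1},{"x": -2.5,"y": -4.7,"z": 0,"wx": 0,"wy": 0,"wz": -0.5,"hand": 1},{"x": -2.5,"y": -4.7,"z": 0,"wx": 0,"wy": 0,"wz": -0.5,"hand": 1},{"x": -2.5,"y": -4.7,"z": 0,"wx": 0,"wy": 0,"wz": -0.5,"hand": 1},{"x": -2.5,"y": -4.7,"z": 0,"wx": 0,"wy": 0,"wz": 0,"hand": 1},{"x": 0,"y": 0,"z": 0,"wx": 0,"wy": 0,"wz": 0,"hand": 1},{"x": 0,"y": 0,"z": 0,"wx": 0,"wy": 0,"wz": 0,"hand": 1}]'

```text
t: 3.75
position: [0.3688, -0.3319, 0.2499]
tool_rot: [-3.141, 0.0, -0.139]
ft_force: [0.8, 0.7, 0.3]
width: 0.0913
grip_force: 0.0
```

Run:
```python
from h import *
im,c=snap("wrist","w3.png");s=telemetry.state();print(s['t'],s['position'],s['tool_rot'])
hsv=cv2.cvtColor(im,cv2.COLOR_RGB2HSV);m=cv2.inRange(hsv,(5,150,110),(18,255,255))
o=max(cv2.findContours(m,0,1)[0],key=cv2.contourArea);b=cv2.boxPoints(cv2.minAreaRect(o));print(b.round(1).tolist(),onz(c,b,.108).round(4).tolist(),onz(c,[b.mean(0)],.108))
```

```text
3.8 [ 0.36904495 -0.33162434  0.24996372] [-3.14120970e+00  3.48834808e-05 -1.38699712e-01]
[[297.0, 34.0], [310.0, 34.0], [310.0, 145.0], [297.0, 145.0]] [[0.5292, -0.3359, 0.108], [0.5274, -0.3484, 0.108], [0.4213, -0.3329, 0.108], [0.4233, -0.3191, 0.108]] [[ 0.47765775 -0.33446634  0.108     ]]
```

View pics/w3.png

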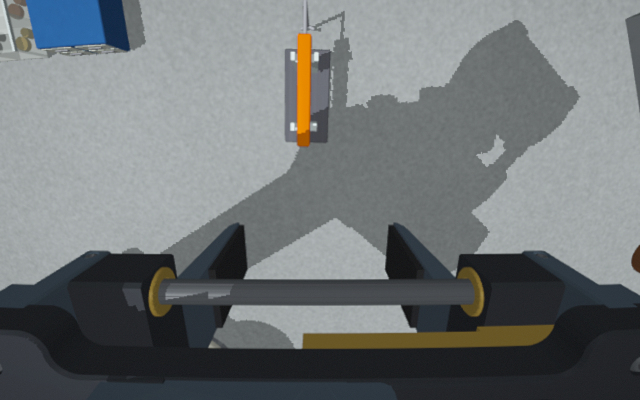

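Emit:
move_arm --targets '[{"x": 2.7,"y": -0.1,"z": 0,"wx": 0,"wy": 0,"wz": 0.5,"hand": 1},{"x": 2.6,"y": -0.1,"z": 0,"wx": 0,"wy": 0,"wz": 0,"hand": 1},{"x": 2.6,"y": 0,"z": -1,"wx": 0,"wy": 0,"wz": 0,"hand": 1},{"x": 2.7,"y": 0,"z": -2,"wx": 0,"wy": 0,"wz": 0,"hand": 1},{"x": 0,"y": 0,"z": -3,"wx": 0,"wy": 0,"wz": 0,"hand": 1},{"x": 0,"y": 0,"z": -3,"wx": 0,"wy": 0,"wz": 0,"hand": 1},{"x": 0,"y": 0,"z": -3,"wx": 0,"wy": 0,"wz": 0,"hand": 1},{"x": 0,"y": 0,"z": -3,"wx": 0,"wy": 0,"wz": 0,"hand": 1},{"x": 0,"y": 0,"z": -1.9,"wx": 0,"wy": 0,"wz": 0,"hand": 1},{"x": 0,"y": 0,"z": 0,"wx": 0,"wy": 0,"wz": 0,"hand": 1}]'

```text
t: 5.05
position: [0.4747, -0.3329, 0.08]
tool_rot: [-3.14, 0.002, -0.129]
ft_force: [-0.5, 0.2, 0.8]
width: 0.0912
grip_force: 0.0
```

Emit:
move_arm --targets '[{"x": 0,"y": 0,"z": 0,"wx": 0,"wy": 0,"wz": 0,"hand": 0},{"x": 0,"y": 0,"z": 0,"wx": 0,"wy": 0,"wz": 0,"hand": 0},{"x": 0,"y": 0,"z": 0,"wx": 0,"wy": 0,"wz": 0,"hand": 0},{"x": 0,"y": 0,"z": 0,"wx": 0,"wy": 0,"wz": 0,"hand": 0},{"x": 0,"y": 0,"z": 0,"wx": 0,"wy": 0,"wz": 0,"hand": 0},{"x": 0,"y": 0,"z": 0,"wx": 0,"wy": 0,"wz": 0,"hand": 0},{"x": 0,"y": 0,"z": 0,"wx": 0,"wy": 0,"wz": 0,"hand": 0}]'

```text
t: 5.92
position: [0.4746, -0.3349, 0.0809]
tool_rot: [-3.142, 0.0, -0.132]
ft_force: [-0.4, -0.0, -0.4]
width: 0.0244
grip_force: 0.0
```

Emit:
move_arm --targets '[{"x": 0,"y": 0,"z": 0,"wx": 0,"wy": 0,"wz": 0,"hand": 0},{"x": 0,"y": 0,"z": 0,"wx": 0,"wy": 0,"wz": 0,"hand": 0},{"x": 0,"y": 0,"z": 0,"wx": 0,"wy": 0,"wz": 0,"hand": 0}]'

```text
t: 6.3
position: [0.4747, -0.3349, 0.0809]
tool_rot: [-3.142, 0.0, -0.132]
ft_force: [0.0, 0.2, -0.3]
width: 0.0136
grip_force: 30.0
```

Emit:
move_arm --targets '[{"x": 0,"y": 0,"z": 1,"wx": 0,"wy": 0,"wz": 0,"hand": 0},{"x": 0,"y": 0,"z": 2,"wx": 0,"wy": 0,"wz": 0,"hand": 0},{"x": 0,"y": 0,"z": 3,"wx": 0,"wy": 0,"wz": 0,"hand": 0},{"x": 0,"y": 0,"z": 3,"wx": 0,"wy": 0,"wz": 0,"hand": 0},{"x": 0,"y": 0,"z": 1,"wx": 0,"wy": 0,"wz": 0,"hand": 0},{"x": 0,"y": 0,"z": 0,"wx": 0,"wy": 0,"wz": 0,"hand": 0},{"x": 0,"y": 0,"z": 0,"wx": 0,"wy": 0,"wz": 0,"hand": 0}]'

```text
t: 7.18
position: [0.4742, -0.3345, 0.1799]
tool_rot: [-3.141, 0.001, -0.132]
ft_force: [-0.1, -0.3, 0.5]
width: 0.0138
grip_force: 30.0
```

Emit:
move_arm --targets '[{"x": 0,"y": 3,"z": 0,"wx": 0,"wy": 0,"wz": 0.6,"hand": 0},{"x": 0.5,"y": 4,"z": 0,"wx": 0,"wy": 0,"wz": 0,"hand": 0},{"x": 1.7,"y": 4.3,"z": 0,"wx": 0,"wy": 0,"wz": 0,"hand": 0},{"x": 2,"y": 4.3,"z": 0,"wx": 0,"wy": 0,"wz": 0,"hand": 0},{"x": 2,"y": 4.3,"z": 0,"wx": 0,"wy": 0,"wz": 0,"hand": 0},{"x": 2,"y": 4.3,"z": 0,"wx": 0,"wy": 0,"wz": 0,"hand": 0},{"x": 2,"y": 4.3,"z": -1,"wx": 0,"wy": 0,"wz": 0,"hand": 0},{"x": 2,"y": 4.2,"z": -1,"wx": 0,"wy": 0,"wz": 0,"hand": 0},{"x": 0,"y": 0,"z": -2,"wx": 0,"wy": 0,"wz": 0,"hand": 0},{"x": 0,"y": 0,"z": 0,"wx": 0,"wy": 0,"wz": 0,"hand": 0},{"x": 0,"y": 0,"z": 0,"wx": 0,"wy": 0,"wz": 0,"hand": 0},{"x": 0,"y": 0,"z": 0,"wx": 0,"wy": 0,"wz": 0,"hand": 0}]'

```text
t: 8.68
position: [0.5969, -0.0084, 0.1415]
tool_rot: [-3.142, -0.001, -0.122]
ft_force: [0.2, -0.9, -0.5]
width: 0.0139
grip_force: 30.0
```

Run:
```python
from h import *
im,c=snap("wrist","w4.png");s=telemetry.state();print(s['t'],s['position'],s['tool_rot'])
im2,c2=snap("scene","s4.png")
a=im[0:240,200:440,::-1];a=cv2.resize(a,None,fx=2,fy=2,interpolation=2)
b=cv2.resize(im2[190:300,290:410,::-1],None,fx=2.6,fy=2.6,interpolation=2)
h=np.zeros((480,800,3),np.uint8);h[:,:480]=a;h[:b.shape[0],485:485+b.shape[1]]=b;cv2.imwrite('pics/c4.png',h)
```

```text
8.725 [ 0.59690559 -0.00838959  0.14156232] [-3.14158213e+00 -9.42177254e-04 -1.21872227e-01]
```

View pics/c4.png

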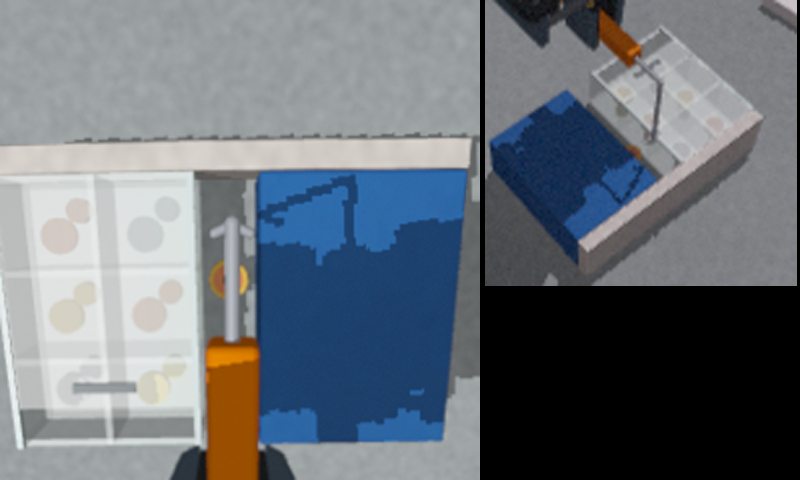

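Run:
```python
from h import *
c=cam('wrist')
f=lambda x,y:(200+x/2-.25,y/2-.25)
P={'tips':([f(213,232),f(252,232)],.077),'gapL near/far':([f(201,440),f(194,174)],.05),'gapR near/far':([f(259,440),f(258,172)],.05),'barrel':([f(229,279)],.016),'handle far top edge':([f(208,342),f(258,342)],.169),'rodtop':([f(232,220)],.162)}
e=np.array([np.cos(-.121),np.sin(-.121)]);n=np.array([-e[1],e[0]])
for k,(u,z) in P.items():
    X=onz(c,u,z)[:,:2];d=X-[.581,-.0056];print(k,X.round(4).tolist(),'gap',np.c_[d@e,d@n].round(4).tolist())
```

```text
tips [[0.68, -0.0109], [0.6782, -0.0261]] gap [[0.099, 0.0067], [0.0989, -0.0086]]
gapL near/far [[0.5847, 0.0084], [0.7047, -0.0051]] gap [[0.0019, 0.0144], [0.1227, 0.0154]]
gapR near/far [[0.5812, -0.0195], [0.7022, -0.0323]] gap [[0.0019, -0.0138], [0.1235, -0.0119]]
barrel [[0.6563, -0.014]] gap [[0.0758, 0.0007]]
handle far top edge [[0.6538, -0.0091], [0.6523, -0.0216]] gap [[0.0727, 0.0053], [0.0727, -0.0073]]
rodtop [[0.6825, -0.0187]] gap [[0.1023, -0.0008]]
```

Emit:
move_arm --targets '[{"x": 0,"y": 0.15,"z": 0,"wx": 0,"wy": 0,"wz": 0.7,"hand": 0},{"x": 0,"y": 0,"z": 0,"wx": 0,"wy": 0,"wz": 0,"hand": 0},{"x": 0,"y": 0,"z": -1.2,"wx": 0,"wy": 0,"wz": 0,"hand": 0},{"x": 0,"y": 0,"z": -1.2,"wx": 0,"wy": 0,"wz": 0,"hand": 0},{"x": 0,"y": 0,"z": -1.2,"wx": 0,"wy": 0,"wz": 0,"hand": 0},{"x": 0,"y": 0,"z": -1.2,"wx": 0,"wy": 0,"wz": 0,"hand": 0},{"x": 0,"y": 0,"z": -1.2,"wx": 0,"wy": 0,"wz": 0,"hand": 0},{"x": 0,"y": 0,"z": -0.7,"wx": 0,"wy": 0,"wz": 0,"hand": 0},{"x": 0,"y": 0,"z": -0.4,"wx": 0,"wy": 0,"wz": 0,"hand": 0},{"x": 0,"y": 0,"z": 0,"wx": 0,"wy": 0,"wz": 0,"hand": 0},{"x": 0,"y": 0,"z": 0,"wx": 0,"wy": 0,"wz": 0,"hand": 0}]'

```text
t: 10.15
position: [0.5969, -0.0064, 0.0703]
tool_rot: [-3.142, -0.001, -0.109]
ft_force: [1.1, 0.2, -0.1]
width: 0.014
grip_force: 30.0
```

Emit:
move_arm --targets '[{"x": -1,"y": 0.11,"z": 0,"wx": 0,"wy": 0,"wz": 0,"hand": 0},{"x": -0.6,"y": 0.065,"z": 0,"wx": 0,"wy": 0,"wz": 0,"hand": 0},{"x": -0.6,"y": 0.065,"z": 0,"wx": 0,"wy": 0,"wz": 0,"hand": 0},{"x": -0.8,"y": 0.09,"z": 0,"wx": 0,"wy": 0,"wz": 0,"hand": 0},{"x": -0.8,"y": 0.09,"z": 0,"wx": 0,"wy": 0,"wz": 0,"hand": 0},{"x": -0.8,"y": 0.09,"z": 0,"wx": 0,"wy": 0,"wz": 0,"hand": 0},{"x": -0.8,"y": 0.09,"z": 0,"wx": 0,"wy": 0,"wz": 0,"hand": 0},{"x": 0,"y": 0,"z": 0,"wx": 0,"wy": 0,"wz": 0,"hand": 0}]'

```text
t: 11.15
position: [0.542, -0.0003, 0.0699]
tool_rot: [3.142, 0.001, -0.109]
ft_force: [0.3, 0.0, 0.2]
width: 0.0137
grip_force: 30.0
```

Run:
```python
from h import *
im,c=snap("wrist","w5.png");s=telemetry.state();print(s['t'],s['position'],s['tool_rot'],s['ft_force'])
im2,c2=snap("scene","s5.png")
a=im[0:240,200:440,::-1];a=cv2.resize(a,None,fx=2,fy=2,interpolation=2)
b=cv2.resize(im2[190:300,290:410,::-1],None,fx=2.6,fy=2.6,interpolation=2)
h=np.zeros((480,800,3),np.uint8);h[:,:480]=a;h[:b.shape[0],485:485+b.shape[1]]=b;cv2.imwrite('pics/c5.png',h)
```

```text
11.2 [ 5.42509526e-01 -3.55796681e-04  6.99592034e-02] [-3.14159009e+00  1.11362632e-04 -1.08902321e-01] [-0.29764597 -0.57061128  0.27830171]
```

View pics/c5.png

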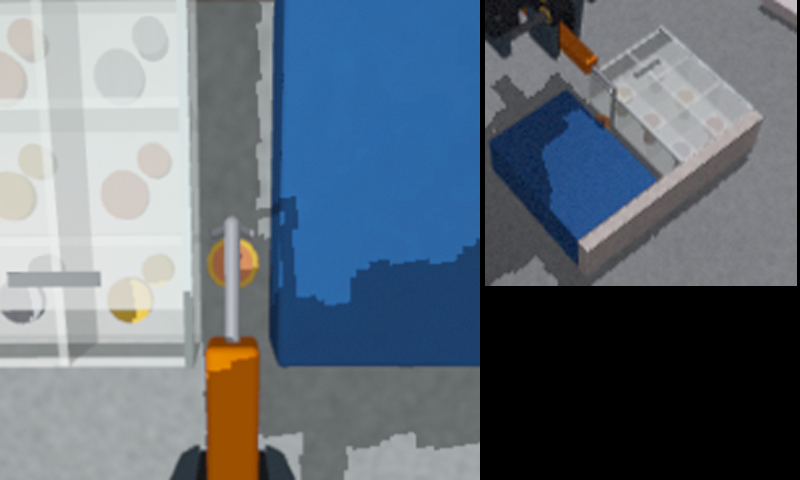

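The barrel (crop 232,261) is cupped by the foot and moving towards the mouth. I'll continue.

Emit:
move_arm --targets '[{"x": -0.5,"y": 0.055,"z": 0,"wx": 0,"wy": 0,"wz": 0,"hand": 0},{"x": -0.8,"y": 0.09,"z": 0,"wx": 0,"wy": 0,"wz": 0,"hand": 0},{"x": -0.8,"y": 0.09,"z": 0,"wx": 0,"wy": 0,"wz": 0,"hand": 0},{"x": -0.8,"y": 0.09,"z": 0,"wx": 0,"wy": 0,"wz": 0,"hand": 0},{"x": -0.8,"y": 0.09,"z": 0,"wx": 0,"wy": 0,"wz": 0,"hand": 0},{"x": -0.8,"y": 0.09,"z": 0,"wx": 0,"wy": 0,"wz": 0,"hand": 0},{"x": -0.8,"y": 0.09,"z": 0,"wx": 0,"wy": 0,"wz": 0,"hand": 0},{"x": -0.8,"y": 0.09,"z": 0,"wx": 0,"wy": 0,"wz": 0,"hand": 0},{"x": -0.7,"y": 0.08,"z": 0,"wx": 0,"wy": 0,"wz": 0,"hand": 0},{"x": -0.6,"y": 0.065,"z": 0,"wx": 0,"wy": 0,"wz": 0,"hand": 0},{"x": -0.4,"y": 0.045,"z": 0,"wx": 0,"wy": 0,"wz": 0,"hand": 0},{"x": 0,"y": 0,"z": 0,"wx": 0,"wy": 0,"wz": 0,"hand": 0}]'

```text
t: 12.75
position: [0.4645, 0.0084, 0.0699]
tool_rot: [-3.142, 0.0, -0.109]
ft_force: [0.0, 0.7, -0.0]
width: 0.0142
grip_force: 30.0
```

```bash
cat > br.py <<'E'
from h import *
import sys
im,c=snap("wrist",sys.argv[1]);s=telemetry.state();print(s['t'],s['position'],s['tool_rot'],s['ft_force'])
def brass(im,c,lo=(8,90,90)):
    m=cv2.inRange(cv2.cvtColor(im,cv2.COLOR_RGB2HSV),lo,(30,255,255))
    for k in cv2.findContours(m,0,1)[0]:
        if cv2.contourArea(k)>15:
            x,y,w,h=cv2.boundingRect(k);u=(x+w/2-.5,y+h/2-.5);print((x,y,w,h),onz(c,[u],.016).round(4))
brass(im,c)
E
python3 br.py w6.png
```

```text
12.8 [0.46478403 0.00836848 0.06996256] [-3.14159212e+00 -1.87639271e-04 -1.08869630e-01] [0.22791183 0.83243904 0.11259633]
(159, 305, 276, 43) [[0.3596 0.0383 0.016 ]]
(345, 269, 7, 49) [[ 0.3906 -0.0128  0.016 ]]
(281, 269, 7, 49) [[0.397  0.0449 0.016 ]]
(302, 168, 28, 112) [[0.461  0.0091 0.016 ]]
(320, 119, 9, 24) [[ 0.5354 -0.0056  0.016 ]]
(303, 119, 9, 24) [[0.5368 0.0073 0.016 ]]
(248, 29, 25, 26) [[0.6016 0.033  0.016 ]]
(267, 24, 17, 11) [[0.6083 0.0214 0.016 ]]
```

Barrel is clear at about (0.536, 0.001), 47 mm in front of the mouth. I'll back the foot off, lift, and carry the rod back.

Emit:
move_arm --targets '[{"x": 0.5,"y": -0.05,"z": 0,"wx": 0,"wy": 0,"wz": 0,"hand": 0},{"x": 0.5,"y": -0.05,"z": 0,"wx": 0,"wy": 0,"wz": 0,"hand": 0},{"x": 0,"y": 0,"z": 1,"wx": 0,"wy": 0,"wz": 0,"hand": 0},{"x": 0,"y": 0,"z": 2,"wx": 0,"wy": 0,"wz": 0,"hand": 0},{"x": 0,"y": 0,"z": 3,"wx": 0,"wy": 0,"wz": 0,"hand": 0},{"x": 0,"y": 0,"z": 3,"wx": 0,"wy": 0,"wz": 0,"hand": 0},{"x": 0,"y": -1.6,"z": 2,"wx": 0,"wy": 0,"wz": -0.3,"hand": 0},{"x": 0,"y": -4,"z": 0,"wx": 0,"wy": 0,"wz": -0.5,"hand": 0},{"x": 0,"y": -4,"z": 0,"wx": 0,"wy": 0,"wz": -0.5,"hand": 0},{"x": 0,"y": -4,"z": 0,"wx": 0,"wy": 0,"wz": 0,"hand": 0},{"x": 0,"y": -4,"z": 0,"wx": 0,"wy": 0,"wz": 0,"hand": 0},{"x": 0,"y": -4,"z": 0,"wx": 0,"wy": 0,"wz": 0,"hand": 0}]'

```text
t: 14.3
position: [0.4744, -0.2099, 0.1806]
tool_rot: [3.141, -0.0, -0.132]
ft_force: [0.7, -1.0, -1.4]
width: 0.0136
grip_force: 30.0
```

Emit:
move_arm --targets '[{"x": 0,"y": -4,"z": 0,"wx": 0,"wy": 0,"wz": 0,"hand": 0},{"x": 0,"y": -4,"z": 0,"wx": 0,"wy": 0,"wz": 0,"hand": 0},{"x": 0,"y": -3,"z": 0,"wx": 0,"wy": 0,"wz": 0,"hand": 0},{"x": 0,"y": -1.6,"z": 0,"wx": 0,"wy": 0,"wz": 0,"hand": 0},{"x": 0,"y": 0,"z": 0,"wx": 0,"wy": 0,"wz": 0,"hand": 0},{"x": 0,"y": 0,"z": 0,"wx": 0,"wy": 0,"wz": 0,"hand": 0}]'

```text
t: 15.05
position: [0.4746, -0.3334, 0.18]
tool_rot: [-3.141, 0.0, -0.131]
ft_force: [-0.7, 0.1, -0.3]
width: 0.0139
grip_force: 30.0
```

Emit:
move_arm --targets '[{"x": 0,"y": -0.1,"z": -2,"wx": 0,"wy": 0,"wz": 0,"hand": 0},{"x": 0,"y": 0,"z": -2.5,"wx": 0,"wy": 0,"wz": 0,"hand": 0},{"x": 0,"y": 0,"z": -2,"wx": 0,"wy": 0,"wz": 0,"hand": 0},{"x": 0,"y": 0,"z": -1.2,"wx": 0,"wy": 0,"wz": 0,"hand": 0},{"x": 0,"y": 0,"z": -1.1,"wx": 0,"wy": 0,"wz": 0,"hand": 0},{"x": 0,"y": 0,"z": -0.7,"wx": 0,"wy": 0,"wz": 0,"hand": 0},{"x": 0,"y": 0,"z": -0.4,"wx": 0,"wy": 0,"wz": 0,"hand": 0},{"x": 0,"y": 0,"z": 0,"wx": 0,"wy": 0,"wz": 0,"hand": 0},{"x": 0,"y": 0,"z": 0,"wx": 0,"wy": 0,"wz": 0,"hand": 0}]'

```text
t: 16.18
position: [0.4748, -0.3357, 0.0811]
tool_rot: [3.141, -0.0, -0.132]
ft_force: [0.4, 1.3, -1.0]
width: 0.014
grip_force: 30.0
```

Emit:
move_arm --targets '[{"x": 0,"y": 0,"z": 0,"wx": 0,"wy": 0,"wz": 0,"hand": 0.3},{"x": 0,"y": 0,"z": 0,"wx": 0,"wy": 0,"wz": 0,"hand": 0.5},{"x": 0,"y": 0,"z": 0,"wx": 0,"wy": 0,"wz": 0,"hand": 0.7},{"x": 0,"y": 0,"z": 0,"wx": 0,"wy": 0,"wz": 0,"hand": 0.7},{"x": 0,"y": 0,"z": 0,"wx": 0,"wy": 0,"wz": 0,"hand": 0.7},{"x": 0,"y": 0,"z": 0,"wx": 0,"wy": 0,"wz": 0,"hand": 0.7}]'

```text
t: 16.92
position: [0.4747, -0.3356, 0.0809]
tool_rot: [-3.142, 0.0, -0.132]
ft_force: [-0.3, -0.1, 0.9]
width: 0.0637
grip_force: 0.0
```

Emit:
move_arm --targets '[{"x": 0,"y": 0,"z": 2,"wx": 0,"wy": 0,"wz": 0,"hand": 0.7},{"x": 0,"y": 0,"z": 3,"wx": 0,"wy": 0,"wz": 0,"hand": 0.7},{"x": 0,"y": 0,"z": 4,"wx": 0,"wy": 0,"wz": 0,"hand": 0.7},{"x": 0,"y": 0,"z": 4,"wx": 0,"wy": 0,"wz": 0,"hand": 0.7},{"x": -2.6,"y": 0,"z": 3.9,"wx": 0,"wy": 0,"wz": 0,"hand": 0.7},{"x": -2.6,"y": 0,"z": 0,"wx": 0,"wy": 0,"wz": 0,"hand": 0.7},{"x": -2.6,"y": 0.1,"z": 0,"wx": 0,"wy": 0,"wz": 0,"hand": 0.7},{"x": -2.7,"y": 0.1,"z": 0,"wx": 0,"wy": 0,"wz": 0,"hand": 0.7},{"x": 0,"y": 0,"z": 0,"wx": 0,"wy": 0,"wz": 0,"hand": 0.7},{"x": 0,"y": 0,"z": 0,"wx": 0,"wy": 0,"wz": 0,"hand": 0.7}]'

```text
t: 18.18
position: [0.3701, -0.3338, 0.2501]
tool_rot: [3.141, -0.001, -0.132]
ft_force: [-0.7, 0.7, -0.8]
width: 0.0637
grip_force: 0.0
```

Run:
```python
from h import *
im,c=snap("wrist","w7.png");s=telemetry.state();print(s['t'],s['position'],s['tool_rot'])
hsv=cv2.cvtColor(im,cv2.COLOR_RGB2HSV);m=cv2.inRange(hsv,(5,150,110),(18,255,255))
o=max(cv2.findContours(m,0,1)[0],key=cv2.contourArea);b=cv2.boxPoints(cv2.minAreaRect(o));X=onz(c,b,.108);print(b.round(1).tolist(),X.round(4).tolist(),X.mean(0))
im,c=snap("side","s7.png")
hsv=cv2.cvtColor(im,cv2.COLOR_RGB2HSV);m=cv2.inRange(hsv,(5,150,120),(18,255,255))
o=max(cv2.findContours(m,0,1)[0],key=cv2.contourArea);print(cv2.boxPoints(cv2.minAreaRect(o)).round(1).tolist())
```

```text
18.225 [ 0.37029227 -0.33376838  0.24996091] [ 3.14144421e+00 -3.93919163e-04 -1.31432234e-01]
[[296.79998779296875, 35.0], [310.20001220703125, 34.79999923706055], [311.6000061035156, 147.0], [298.20001220703125, 147.10000610351562]] [[0.5298, -0.3363, 0.108], [0.5282, -0.3493, 0.108], [0.4204, -0.336, 0.108], [0.4222, -0.3216, 0.108]] [ 0.47517046 -0.33579176  0.108     ]
[[302.8999938964844, 344.0], [371.70001220703125, 337.5], [372.5, 345.8999938964844], [303.70001220703125, 352.3999938964844]]
```

Rod is back in its rest, with its centre at about (0.475,-0.336). Now the barrel.

Emit:
move_arm --targets '[{"x": 0.9,"y": 4,"z": 0,"wx": 0,"wy": 0,"wz": 0,"hand": 0.7},{"x": 0.9,"y": 4.3,"z": 0,"wx": 0,"wy": 0,"wz": 0,"hand": 0.7},{"x": 0.9,"y": 4.3,"z": 0,"wx": 0,"wy": 0,"wz": 0,"hand": 0.7},{"x": 0.9,"y": 4.3,"z": 0,"wx": 0,"wy": 0,"wz": 0,"hand": 0.7},{"x": 0.9,"y": 4.3,"z": 0,"wx": 0,"wy": 0,"wz": 0,"hand": 0.7},{"x": 0.9,"y": 4.3,"z": 0,"wx": 0,"wy": 0,"wz": 0,"hand": 0.7},{"x": 0.9,"y": 4.3,"z": -3,"wx": 0,"wy": 0,"wz": 0,"hand": 0.7},{"x": 0.7,"y": 4.7,"z": -4,"wx": 0,"wy": 0,"wz": 0,"hand": 0.7},{"x": 0,"y": 0,"z": -3,"wx": 0,"wy": 0,"wz": 0,"hand": 0.7},{"x": 0,"y": 0,"z": 0,"wx": 0,"wy": 0,"wz": 0,"hand": 0.7},{"x": 0,"y": 0,"z": 0,"wx": 0,"wy": 0,"wz": 0,"hand": 0.7}]'

```text
t: 19.65
position: [0.4404, 0.0111, 0.1508]
tool_rot: [-3.142, -0.001, -0.132]
ft_force: [0.5, -0.7, 1.0]
width: 0.0638
grip_force: 0.0
```

```bash
python3 br.py w8.png
```

```text
19.7 [0.44061369 0.01096724 0.15103757] [-3.14154573e+00 -1.76500573e-03 -1.32241637e-01] [-0.19578113 -0.30939096  0.78141508]
(251, 326, 275, 22) [[ 0.2364 -0.057   0.016 ]]
(426, 269, 12, 48) [[ 0.2961 -0.1142  0.016 ]]
(195, 269, 12, 48) [[0.3339 0.1693 0.016 ]]
(305, 92, 19, 20) [[5.362e-01 2.000e-04 1.600e-02]]
(262, 27, 18, 17) [[0.6019 0.0332 0.016 ]]
(276, 22, 12, 8) [[0.6085 0.0215 0.016 ]]
(0, 2, 4, 17) [[0.6666 0.2915 0.016 ]]
```

View pics/w8.png

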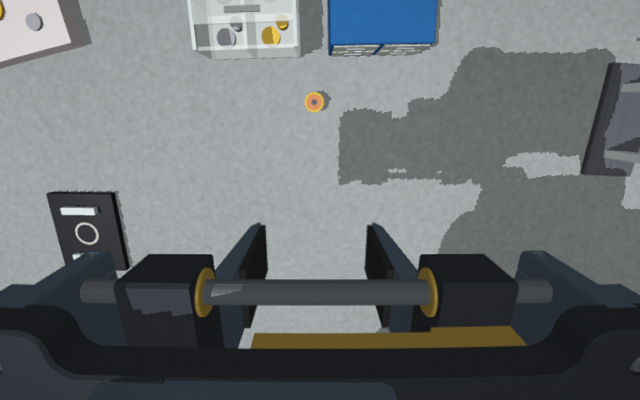

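The barrel stands upright at (314,102), in the clear, and the stage ring shows at (87,233). Descending to grasp.

Emit:
move_arm --targets '[{"x": 3.2,"y": -0.4,"z": 0,"wx": 0,"wy": 0,"wz": 0,"hand": 0.7},{"x": 3.2,"y": -0.4,"z": 0,"wx": 0,"wy": 0,"wz": 0,"hand": 0.7},{"x": 3.1,"y": -0.3,"z": -1,"wx": 0,"wy": 0,"wz": 0,"hand": 0.7},{"x": 0,"y": 0,"z": -3,"wx": 0,"wy": 0,"wz": 0,"hand": 0.7},{"x": 0,"y": 0,"z": -3,"wx": 0,"wy": 0,"wz": 0,"hand": 0.7},{"x": 0,"y": 0,"z": -3,"wx": 0,"wy": 0,"wz": 0,"hand": 0.7},{"x": 0,"y": 0,"z": -2.5,"wx": 0,"wy": 0,"wz": 0,"hand": 0.7},{"x": 0,"y": 0,"z": -1.4,"wx": 0,"wy": 0,"wz": 0,"hand": 0.7},{"x": 0,"y": 0,"z": -0.7,"wx": 0,"wy": 0,"wz": 0,"hand": 0.7},{"x": 0,"y": 0,"z": 0,"wx": 0,"wy": 0,"wz": 0,"hand": 0.7},{"x": 0,"y": 0,"z": 0,"wx": 0,"wy": 0,"wz": 0,"hand": 0.7}]'

```text
t: 21.08
position: [0.5352, 0.0003, 0.0047]
tool_rot: [-3.142, -0.001, -0.132]
ft_force: [0.1, 0.1, 0.3]
width: 0.064
grip_force: 0.0
```

Emit:
move_arm --targets '[{"x": 0,"y": 0,"z": 0,"wx": 0,"wy": 0,"wz": 0,"hand": 0.1},{"x": 0,"y": 0,"z": 0,"wx": 0,"wy": 0,"wz": 0,"hand": 0.1},{"x": 0,"y": 0,"z": 0,"wx": 0,"wy": 0,"wz": 0,"hand": 0.1},{"x": 0,"y": 0,"z": 0,"wx": 0,"wy": 0,"wz": 0,"hand": 0.1},{"x": 0,"y": 0,"z": 0,"wx": 0,"wy": 0,"wz": 0,"hand": 0.1},{"x": 0,"y": 0,"z": 0,"wx": 0,"wy": 0,"wz": 0,"hand": 0.1},{"x": 0,"y": 0,"z": 0,"wx": 0,"wy": 0,"wz": 0,"hand": 0.1}]'

```text
t: 21.95
position: [0.5347, 0.0004, 0.0039]
tool_rot: [-3.142, 0.0, -0.132]
ft_force: [0.3, 0.1, -0.5]
width: 0.0186
grip_force: 30.0
```

Run:
```python
from h import *
s=telemetry.state();print(s)
```

```text
{'t': 21.95, 'qpos': array([-1.10973617e-01,  6.68713515e-01,  1.76234381e+00,  2.07249344e-05,
        7.10547668e-01,  1.59140594e+00]), 'dq': array([-0.00167095, -0.00108859,  0.00187481, -0.00100017,  0.00140858,
       -0.00093015]), 'joint_efforts': array([ 2.58543907e-02, -8.30667758e+01, -1.82755637e+01,  3.47410049e-02,
       -1.07105132e-01,  1.31651268e-05]), 'position': array([5.34681716e-01, 3.93335372e-04, 3.91997690e-03]), 'tool_rot': array([-3.14157939e+00,  1.26133555e-05, -1.31598940e-01]), 'ft_force': array([ 0.3095401 ,  0.09152846, -0.54623074]), 'ft_torque': array([-0.05727766,  0.18050437, -0.0056056 ]), 'grip_force': 30.000015199184418, 'width': 0.018611093176480624}
```

Emit:
move_arm --targets '[{"x": 0,"y": 0,"z": 1,"wx": 0,"wy": 0,"wz": 0,"hand": 0.1},{"x": 0,"y": 0,"z": 2,"wx": 0,"wy": 0,"wz": 0,"hand": 0.1},{"x": 0,"y": 0,"z": 3,"wx": 0,"wy": 0,"wz": 0,"hand": 0.1},{"x": -1.2,"y": 1.5,"z": 3,"wx": 0,"wy": 0,"wz": 0,"hand": 0.1},{"x": -2.4,"y": 3.5,"z": 3,"wx": 0,"wy": 0,"wz": 0,"hand": 0.1},{"x": -2.4,"y": 3.5,"z": 2,"wx": 0,"wy": 0,"wz": 0,"hand": 0.1},{"x": -2.4,"y": 3.5,"z": 1,"wx": 0,"wy": 0,"wz": 0,"hand": 0.1},{"x": -2.4,"y": 3.5,"z": 0,"wx": 0,"wy": 0,"wz": 0,"hand": 0.1},{"x": -2.4,"y": 3.5,"z": 0,"wx": 0,"wy": 0,"wz": 0,"hand": 0.1},{"x": -2.4,"y": 3.5,"z": 0,"wx": 0,"wy": 0,"wz": 0,"hand": 0.1},{"x": -2.4,"y": 3.5,"z": 0,"wx": 0,"wy": 0,"wz": 0,"hand": 0.1},{"x": -2.5,"y": 3.5,"z": 0,"wx": 0,"wy": 0,"wz": 0,"hand": 0.1}]'

```text
t: 23.45
position: [0.3289, 0.2965, 0.1546]
tool_rot: [-3.141, -0.001, -0.132]
ft_force: [1.0, 0.3, -0.9]
width: 0.0187
grip_force: 30.0
```

Emit:
move_arm --targets '[{"x": 0,"y": 0,"z": 0,"wx": 0,"wy": 0,"wz": 0,"hand": 0.1},{"x": 0,"y": 0,"z": 0,"wx": 0,"wy": 0,"wz": 0,"hand": 0.1}]'

```text
t: 23.7
position: [0.3298, 0.2952, 0.1543]
tool_rot: [-3.141, -0.0, -0.131]
ft_force: [1.1, 0.2, 0.0]
width: 0.0185
grip_force: 30.0
```

Run:
```python
from h import *
im,c=snap("wrist","w9.png");s=telemetry.state();print(s['t'],s['position'],s['tool_rot'],s['width'],s['grip_force'])
p=proj(c,[.427,.29,.008])[0];print(p)
x,y=map(int,p);x0,y0=max(x-70,0),max(y-70,0);g=cv2.cvtColor(im,cv2.COLOR_RGB2GRAY)[y0:y+70,x0:x+70]
m=(g>110).astype(np.uint8)*255
d=(g<60).astype(np.uint8)*255;k=max(cv2.findContours(d,0,1)[0],key=cv2.contourArea)
b=cv2.boxPoints(cv2.minAreaRect(k))+[x0,y0];X=onz(c,b,.008);print('plate',b.round(1).tolist(),X.round(4).tolist(),X.mean(0))
hull=cv2.fillPoly(np.zeros_like(m),[cv2.convexHull(k)],255);m&=cv2.erode(hull,np.ones((5,5)))
for k in cv2.findContours(m,0,1)[0]:
    if cv2.contourArea(k)>20:
        r=cv2.minAreaRect(k);u=np.array(r[0])+[x0,y0];print(u,r[1],r[2],onz(c,[u],.008))
```

```text
23.75 [0.33009314 0.29494555 0.15420343] [-3.14150018e+00 -3.84023550e-04 -1.31783273e-01] 0.018233927953796934 29.999876618385315
[308.62855425 101.21448931]
plate [[266.8, 148.3], [269.0, 49.3], [347.2, 51.0], [345.0, 150.1]] [[0.3846, 0.3419, 0.008], [0.4815, 0.3224, 0.008], [0.4696, 0.2451, 0.008], [0.3716, 0.2576, 0.008]] [0.42681768 0.29175682 0.008     ]
[307.  131.5] (9.0, 38.0) 90.0 [[0.39659794 0.29597937 0.008     ]]
[307.5 102. ] (28.0, 27.0) 90.0 [[0.42638005 0.29127568 0.008     ]]
[307.5  70. ] (10.0, 41.0) 90.0 [[0.45716124 0.28698177 0.008     ]]
```

View pics/w9.png

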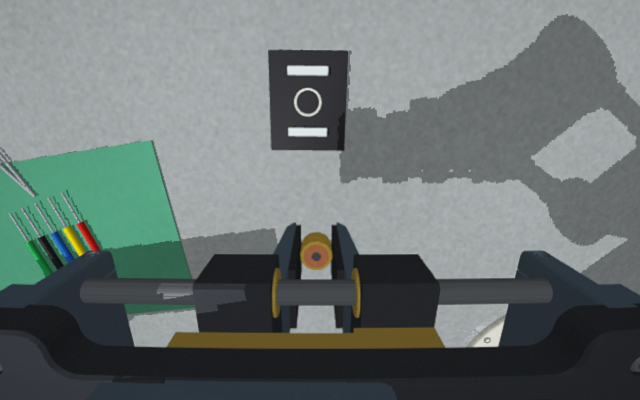

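The view shows the ring at (307.5,102) between its stops, and the barrel held upright with its top-face hole near (316,257). Checking the barrel's offset in the hand.

Run:
```python
from h import *
s=telemetry.state();c=cam('wrist',s);im=cv2.imread('pics/w9.png')
h=cv2.cvtColor(im,cv2.COLOR_BGR2HSV)[225:275,296:337]
d=cv2.inRange(h,(0,0,0),(180,255,95));
for k in cv2.findContours(d,0,1)[0]:
    x,y,w,hh=cv2.boundingRect(k)
    if 4<w<15 and 4<hh<15: u=(x+296+w/2-.5,y+225+hh/2-.5);print(u,(w,hh),onz(c,[u],s['position'][2]+.0117))
m=cv2.inRange(h,(5,90,80),(30,255,255));ys,xs=np.nonzero(m);print(xs.min()+296,xs.max()+296,ys.min()+225,ys.max()+225)
for px in (.000,.001,.002,.003):
    e=np.array([np.cos(-.1318),np.sin(-.1318)]);b=s['position'][:2]+px*e
    print(px,proj(c,[[*b,s['position'][2]+.0117],[*(b+.01*e),s['position'][2]-.0043]]).round(1).tolist())
print(s['position'])
```

```text
(316.0, 256.5) (9, 8) [[0.33038224 0.29487097 0.16590343]]
300 332 233 269
0.0 [[315.9, 256.9], [315.9, 231.7]]
0.001 [[315.9, 255.5], [315.9, 230.3]]
0.002 [[315.9, 254.0], [315.9, 228.9]]
0.003 [[315.9, 252.5], [315.9, 227.5]]
[0.33009314 0.29494555 0.15420343]
```

Emit:
move_arm --targets '[{"x": 3.2,"y": -0.1,"z": 0,"wx": 0,"wy": 0,"wz": 0,"hand": 0.1},{"x": 3.2,"y": -0.1,"z": 0,"wx": 0,"wy": 0,"wz": 0,"hand": 0.1},{"x": 3.2,"y": -0.2,"z": -1,"wx": 0,"wy": 0,"wz": 0,"hand": 0.1},{"x": 0,"y": 0,"z": -3,"wx": 0,"wy": 0,"wz": 0,"hand": 0.1},{"x": 0,"y": 0,"z": -3,"wx": 0,"wy": 0,"wz": 0,"hand": 0.1},{"x": 0,"y": 0,"z": -3,"wx": 0,"wy": 0,"wz": 0,"hand": 0.1},{"x": 0,"y": 0,"z": -2,"wx": 0,"wy": 0,"wz": 0,"hand": 0.1},{"x": 0,"y": 0,"z": 0,"wx": 0,"wy": 0,"wz": 0,"hand": 0.1},{"x": 0,"y": 0,"z": 0,"wx": 0,"wy": 0,"wz": 0,"hand": 0.1}]'

```text
t: 24.88
position: [0.4264, 0.291, 0.0347]
tool_rot: [-3.141, -0.001, -0.132]
ft_force: [0.8, -0.1, 1.0]
width: 0.0188
grip_force: 30.0
```

Run:
```python
from h import *
import time
s=telemetry.state();print(s['t'],s['position'],s['tool_rot'],s['ft_force'])
```

```text
24.875 [0.42638357 0.29104768 0.03465055] [-3.14122157e+00 -6.13176601e-04 -1.32415743e-01] [ 0.82031076 -0.06958773  0.97278408]
```

Down 22 mm to 0.0127, slowly.

Emit:
move_arm --targets '[{"x": 0,"y": 0,"z": -1,"wx": 0,"wy": 0,"wz": 0,"hand": 0.1},{"x": 0,"y": 0,"z": -0.6,"wx": 0,"wy": 0,"wz": 0,"hand": 0.1},{"x": 0,"y": 0,"z": -0.4,"wx": 0,"wy": 0,"wz": 0,"hand": 0.1},{"x": 0,"y": 0,"z": -0.2,"wx": 0,"wy": 0,"wz": 0,"hand": 0.1},{"x": 0,"y": 0,"z": 0,"wx": 0,"wy": 0,"wz": 0,"hand": 0.1},{"x": 0,"y": 0,"z": 0,"wx": 0,"wy": 0,"wz": 0,"hand": 0.1}]'

```text
t: 25.62
position: [0.4258, 0.2915, 0.012]
tool_rot: [-3.141, -0.0, -0.131]
ft_force: [0.6, 0.3, -1.3]
width: 0.0189
grip_force: 30.0
```

Emit:
move_arm --targets '[{"x": 0,"y": 0,"z": -0.05,"wx": 0,"wy": 0,"wz": 0,"hand": 0.1},{"x": 0,"y": 0,"z": 0,"wx": 0,"wy": 0,"wz": 0,"hand": 0.1},{"x": 0,"y": 0,"z": 0,"wx": 0,"wy": 0,"wz": 0,"hand": 0.1}]'

```text
t: 26.0
position: [0.4258, 0.2915, 0.0118]
tool_rot: [-3.141, -0.0, -0.132]
ft_force: [-1.5, -0.7, 10.0]
width: 0.0188
grip_force: 30.0
```

Contact (10 N up). Release gently and rise.

Emit:
move_arm --targets '[{"x": 0,"y": 0,"z": 0.03,"wx": 0,"wy": 0,"wz": 0,"hand": 0.1},{"x": 0,"y": 0,"z": 0,"wx": 0,"wy": 0,"wz": 0,"hand": 0.25},{"x": 0,"y": 0,"z": 0,"wx": 0,"wy": 0,"wz": 0,"hand": 0.35},{"x": 0,"y": 0,"z": 0,"wx": 0,"wy": 0,"wz": 0,"hand": 0.5},{"x": 0,"y": 0,"z": 0,"wx": 0,"wy": 0,"wz": 0,"hand": 0.5},{"x": 0,"y": 0,"z": 0,"wx": 0,"wy": 0,"wz": 0,"hand": 0.5}]'

```text
t: 26.75
position: [0.4257, 0.2914, 0.0117]
tool_rot: [3.142, 0.0, -0.132]
ft_force: [0.6, -1.0, -0.3]
width: 0.0459
grip_force: 0.0
```

Emit:
move_arm --targets '[{"x": 0,"y": 0,"z": 1.5,"wx": 0,"wy": 0,"wz": 0,"hand": 0.5},{"x": 0,"y": 0,"z": 3,"wx": 0,"wy": 0,"wz": 0,"hand": 0.5},{"x": 0,"y": 0,"z": 4,"wx": 0,"wy": 0,"wz": 0,"hand": 0.5},{"x": -3,"y": 0,"z": 4,"wx": 0,"wy": 0,"wz": 0,"hand": 0.5},{"x": -4,"y": 0,"z": 2,"wx": 0,"wy": 0,"wz": 0,"hand": 0.5},{"x": -2,"y": 0,"z": 0,"wx": 0,"wy": 0,"wz": 0,"hand": 0.5},{"x": 0,"y": 0,"z": 0,"wx": 0,"wy": 0,"wz": 0,"hand": 0.5},{"x": 0,"y": 0,"z": 0,"wx": 0,"wy": 0,"wz": 0,"hand": 0.5}]'

```text
t: 27.75
position: [0.3364, 0.2915, 0.1563]
tool_rot: [3.141, 0.0, -0.132]
ft_force: [0.8, 0.3, -0.2]
width: 0.0455
grip_force: 0.0
```

Run:
```python
from h import *
im,c=snap("wrist","w10.png");s=telemetry.state();print(s['t'],s['position'],s['width'])
p=proj(c,[.4264,.2913,.008])[0];x0,y0=(p-60).astype(int).clip(0);h=cv2.cvtColor(im,cv2.COLOR_RGB2HSV)[y0:y0+120,x0:x0+120]
m=cv2.inRange(h,(5,90,80),(30,255,255));k=max(cv2.findContours(m,0,1)[0],key=cv2.contourArea);x,y,w,hh=cv2.boundingRect(k)
print((w,hh),onz(c,[(x0+x+w/2-.5,y0+y+hh/2-.5)],.024))
g=im[y0:y0+120,x0:x0+120]; wm=((g.min(2)>120)).astype(np.uint8)*255
for k in cv2.findContours(wm,0,1)[0]:
    if cv2.contourArea(k)>40:
        x,y,w,hh=cv2.boundingRect(k);print('white',(w,hh),onz(c,[(x0+x+w/2-.5,y0+y+hh/2-.5)],.008))
```

```text
27.8 [0.3365259  0.2914606  0.15625849] 0.04535044962803117
(20, 21) [[0.42701915 0.29095941 0.024     ]]
white (38, 9) [[0.39652077 0.29593088 0.008     ]]
white (27, 29) [[0.42645649 0.29217102 0.008     ]]
white (42, 10) [[0.45721746 0.28723525 0.008     ]]
white (120, 120) [[0.42803081 0.29247815 0.008     ]]
```

Barrel is within about 1.5 mm of the ring centre, and its round 20x21 px outline shows it upright. Handing in.

```bash
python3 -c "from workcell import bot;print(bot.close_job())"
```

```text
the job is handed in; nothing more can be done
None
```

The job is handed in, with no verdict shown: the barrel was hooked out of the gap, the rod is back in its rest, and the barrel stands upright about 1.5 mm from the ring's centre at about 28 s of the 67 s allowed. The tray, loupe and blower were not re-measured at the end, but no move went near them.

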